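# Clamp the pinion in the machine vise

## Robot

A 6-joint arm with a two-finger parallel gripper is mounted at the origin on a cart in front of the work surface, level with it; the furniture and walls round the work are solid. World frame = base frame: x ahead of the robot, y to its left, z up, the work surface at z = 0. Lengths are in m, angles in degrees, forces in N, time in s.
With the tool pointing down it reaches from about 0.275 to 0.75 m from the base axis. Payload 10.2 kg.
Tool frame: the origin (TCP) lies at the very end of the fingers, on their centre line; the grasp point (between the pads) lies 19 mm behind it; z points along the fingers, y is the line along which they close (so a half turn about z gives the same grasp; the last joint's range is limited). The gripper opens to 88 mm and grips with 3 to 60 N. Pads are 18 mm wide; open, the fingers measure 123 mm over their backs; the gripper's body (75 mm by 187 mm) begins 45 mm behind the grasp point.
Start: joints at [-83.274, 17.928, 85.812, -0, 76.261, -12.8], TCP at [0.175, -0.495, 0.239] pointing down, gripper open.
Joint ranges: [-168.41, 168.41], [-55.51, 124.54], [10.69, 146.95], [-70.63, 250.63], [1, 178], [-165.06, 165.06]. Speed limits (degrees/s): [136.94, 136.94, 172.46, 180, 180, 180].

## Interface

Orientations are given as a 3x3 rotation matrix whose columns are the frame's x, y, z axes.
In Python, from bench import r, vision, ticket gives the robot as it stands.
- The arm moves only by the shell command python3 -m handwheel 'ROWS' [FORCE]. ROWS is text: rows parted by semicolons, each of 5 numbers parted by spaces: the shift along the tool's x, y, z in units of 0.05 m (1.0 is 0.05 m), then the turn about the tool's z in units of 0.08 rad (1.0 is 0.08 rad), then the opening, from 0 (shut) to 1 (fully open). In form: tx ty tz turn hand; .... A call has 1 to 5 rows; each row shifts and turns the commanded pose from where the row before left it, along the tool's axes as they then stand; what a row does not reach is not made up. A row lasts 1/10 s, in which the tool goes at most 50 mm and 8.59 degrees, less where a joint would pass 70% of its speed; a pose out of reach is approached as far as the arm can. A call with a number of a shift or a turn outside -1 to 1 is refused whole. A call with a gripper value outside its range is refused whole. The fingers move at their own pace and stop on an object; FORCE is the grip in N (left out, the last holds). Time passes only in rows, so rows that do not move let the fingers close. It gives the time, the measured TCP pose, the force, the opening and the grip force at its end, in the units of the state.
- r.observe(): the state, without advancing time (a new reading comes with each control period).
- vision.get_image(name): name is "scene" or "top" or "wrist"; returns a dict with "frame" (420x560x3 uint8, red, green, blue), "K" (3x3 intrinsics, pixels), "rvec" (rotation vector, rad) and "tvec" (3), from world to camera coordinates, as OpenCV has them. Camera axes: x right, y down, z forward; pixel columns grow to the right and rows downward; lengths in m; the calibration is good to about 2 mm. The wrist camera is an equidistant fisheye: a pixel r from the principal point sees the ray r / f radians off the axis. A picture is of the moment at which its call begins. There is no depth.
- ticket.finish_job(): hands the job in; it is judged then, once.
Trained networks look in the newest picture that a camera, given by its name, has taken for a name from the list of things; names that differ only in an ending like _2 or _b are one class to them, and where a whole thing is asked for, a point or a joint stands for the part that bears it (a point fixed in the world has none). Each returns a list of dicts, best first, with "confidence" (0 to 1); they miss things now and then, are a little off and sometimes report something else, mostly with a low value. They report only what shows in the picture. A call takes as long as a camera call. They do not tell look-alikes from the thing itself.
- vision.search_frame(camera, target): "at" ([column, row] in pixels, amid what is visible of it).
- vision.landmark_of(camera, target): "at" ([column, row] in pixels: a listed point, or the origin of a listed thing).
The state is a dict: "clock": time; "qpos": joint angles; "joint_vel": joint speeds; "effort": joint torques, N m; "ee_pos": TCP position; "orientation": TCP orientation; "force": force on the tool from outside, world axes, zero at the start; "moment": the same for the moment, N m; "finger_gap": finger opening in m; "finger_force": force on a finger pad.
Only numpy, scipy, OpenCV 4.12 (cv2) and the standard library are available. Lean on these libraries where they do the work, as an engineer would, in place of code of your own. Each camera call takes 0.05 s, during which the arm holds its last target. There are 200 camera calls.

## Task

A toothed gearbox pinion lies loose between the open jaws of one of the two small grey machine vises on the bench. Turn the crank on the front of that vise clockwise (as seen from the robot) until its sliding jaw has closed on the pinion and presses it firmly against the fixed jaw, then let go of the crank. The pinion must stay lying flat between the jaws.

Things in the scene. Friction and masses are not known exactly. Their poses are not given: they have to be found in the camera images.
- crank_axis (a point): Fixed point on the crank axis of the pinion's vise, 50 mm above the bench; x runs along the screw away from the robot, y left, z up. The handle, a spinning sleeve 16-18 mm thick, 52 mm long, parallel to x, has its middle at 60 mm*(0, sin a, cos a) from here, a = 1.22 - joint crank. Arm 25 mm, vise block 47 mm beyond it in x. An identical empty vise stands elsewhere.
- crank (a joint): Angle of that crank, rad; grows clockwise seen from the robot, from 1.22 rad left of upright (0) over the top. Starts at 0 to 0.5; turning takes about 5 N at the handle; stays where left. Drives the jaw 7 mm per rad. The jaw meets the pinion, seated on the fixed jaw, at about 2.07; from there the crank stiffens: firm at about 2.2, and it hardly goes past 2.25.
- clamp_jaw: Sliding jaw of that grey vise (190 x 134 mm, 72 mm high, fixed to the bench), 92 mm wide, 36 mm high. Origin: middle of the lower edge of its gripping face, at the height of the slideways, 36 mm above the bench. x points to the fixed jaw, whose face is 74 mm ahead when joint crank is 0.
- pinion: Steel gearbox pinion: toothed disc 60 mm across, 14 mm thick, with a 32 mm hub on top (21 mm high in all), about 0.24 kg, lying flat on the slideways between the jaws of one vise. Origin at the centre of its underside, z up through the hub.
Not all that is in view belongs to the job. What is shaped like the pinion but red is not meant.

How it is judged:
By the outcome, as a careful person would: the job done as asked, in the order asked, and still so for the second after the job is handed in, with the robot touching nothing.
It also fails if it takes over 38 s, if anything falls off the work surface, if the arm or the gripper's body presses on something with over 40 N, if the wrist force passes 120 N, or if a joint passes its speed limit or range.

## Working session

There is one attempt and no reset: what is moved stays moved. The work goes in short steps, Python scripts to look and compute and a shell command to move; the robot and the scene stay as the last step left them, time stands still between calls to the robot, and variables do not carry over. Pictures are saved under pics/ and viewed, at most 10 in all, crops included, and the job is handed in when it is done.

```bash
ls; mkdir -p pics
cat > h.py <<'E'
import numpy as np,cv2
from bench import r,vision,ticket
def ray(im,px):
    R,_=cv2.Rodrigues(np.array(im["rvec"],float));t=np.array(im["tvec"],float).ravel();K=np.array(im["K"])
    d=np.linalg.inv(K)@[px[0],px[1],1.];return -R.T@t,R.T@d
def atz(im,px,z):
    c,d=ray(im,px);return c+d*(z-c[2])/d[2]
def tri(a,pa,b,pb):
    c1,d1=ray(a,pa);c2,d2=ray(b,pb);d1/=np.linalg.norm(d1);d2/=np.linalg.norm(d2)
    s=np.linalg.lstsq(np.c_[d1,-d2],c2-c1,rcond=None)[0];p,q=c1+s[0]*d1,c2+s[1]*d2
    return (p+q)/2,np.linalg.norm(p-q)
def proj(im,P):
    return cv2.projectPoints(np.array(P,float).reshape(-1,3),np.array(im["rvec"],float),np.array(im["tvec"],float),np.array(im["K"],float),None)[0].reshape(-1,2)
E
python3 - <<'E'
from h import *
ims={}
np.set_printoptions(precision=4,suppress=True)
for c in("scene","top"):
    ims[c]=vision.get_image(c)
    for t in("crank_axis","clamp_jaw","pinion"):
        print(c,t,[(np.round(d["at"]).tolist(),round(d["confidence"],2)) for d in vision.landmark_of(c,t)])
    print(c,'handle',[(np.round(d["at"]).tolist(),round(d["confidence"],2)) for d in vision.search_frame(c,"crank")])
    cv2.imwrite(f"pics/{c}.png",cv2.resize(ims[c]["frame"][:,:,::-1],(800,600)))
print(r.observe())
E
```

```text
pics
scene crank_axis [([258.0, 272.0], 0.88)]
scene clamp_jaw []
scene pinion [([173.0, 251.0], 0.98)]
scene handle [([237.0, 270.0], 0.74)]
top crank_axis [([194.0, 247.0], 0.91), ([187.0, 180.0], 0.42)]
top clamp_jaw [([187.0, 178.0], 0.76)]
top pinion [([385.0, 277.0], 0.89), ([187.0, 163.0], 0.67)]
top handle [([169.0, 231.0], 0.92)]
{'clock': 0.5, 'qpos': array([-83.2721,  17.9303,  85.8142,   0.0015,  76.2616, -12.7997]), 'joint_vel': array([-0.0082,  0.0522, -0.0704, -0.0608,  0.0185,  0.0556]), 'effort': array([ -0.0009, -40.1883, -25.2291,   0.0695,   0.0321,  -0.    ]), 'ee_pos': array([ 0.1755, -0.4948,  0.2387]), 'orientation': array([[ 0.9425,  0.3343,  0.    ],
       [ 0.3343, -0.9425,  0.0001],
       [ 0.    , -0.0001, -1.    ]]), 'force': array([0.1771, 0.1121, 0.5273]), 'moment': array([-0.0814,  0.0167, -0.0182]), 'finger_force': 0.0, 'finger_gap': 0.08792105366502144}
```

View pics/scene.png

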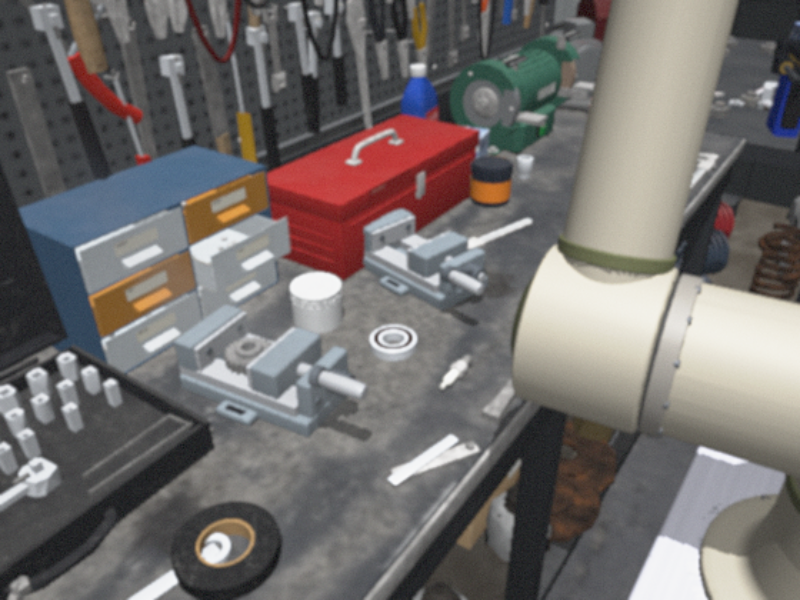

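View pics/top.png

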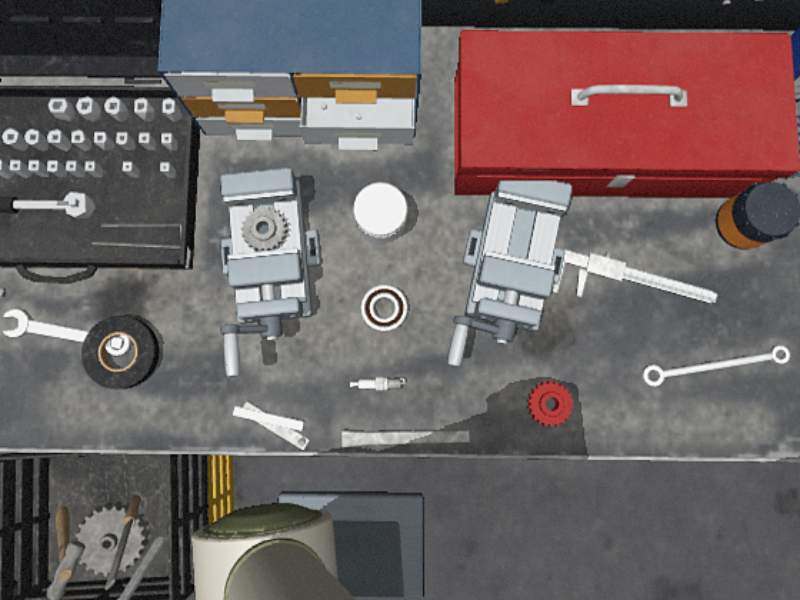

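In the scene view (800 px), the left vise at (265,365) holds the grey pinion at (247,350), and the right vise at (420,260) is empty. In the top view, the grey pinion is at (265,230) in the left vise, the empty vise is at (520,250) and the red look-alike is at (550,403). The left vise is the one meant, and its crank handle is at (232,353). I'll confirm with a crop.

Run:
```python
from h import *
np.set_printoptions(precision=4,suppress=True)
a=vision.get_image("top");L=lambda c,t:vision.landmark_of(c,t)
ax=[];pi=[]
pa=L("top","crank_axis");pp=L("top","pinion");pj=L("top","clamp_jaw")
b=vision.get_image("scene");qa=L("scene","crank_axis");qp=L("scene","pinion")
ha=vision.search_frame("top","crank")
A=[d["at"] for d in pa if abs(d["at"][0]-194)<15 and d["at"][1]>230][0]
P=[d["at"] for d in pp if d["at"][0]<250][0]
print("axis",atz(a,A,.05),atz(b,qa[0]["at"],.05),tri(a,A,b,qa[0]["at"]))
print("pin",atz(a,P,.036),atz(b,qp[0]["at"],.036),tri(a,P,b,qp[0]["at"]))
print("jaw",[(d["at"],atz(a,d["at"],.036)) for d in pj])
print("handle top",[(d["at"],d["confidence"]) for d in ha],[(d["at"]) for d in vision.search_frame("scene","crank")])
x0,y0=130,105
cv2.imwrite("pics/crop.png",cv2.resize(a["frame"][y0:y0+180,x0:x0+130,::-1],None,fx=3.333,fy=3.333,interpolation=cv2.INTER_CUBIC))
print(a["K"],a["rvec"],a["tvec"])
```

```text
axis [0.4719 0.0571 0.05  ] [0.4708 0.0501 0.05  ] (array([0.4697, 0.0551, 0.0543]), np.float64(0.004595982697437967))
pin [0.6351 0.0727 0.036 ] [0.6373 0.0725 0.036 ] (array([0.6355, 0.073 , 0.0368]), np.float64(0.0015857945154762756))
jaw [([188.6, 181.9], array([0.5932, 0.0688, 0.036 ]))]
handle top [] []
[[459.3982   0.     271.6138]
 [  0.     459.3982 212.2431]
 [  0.       0.       1.    ]] [ 2.1647 -2.1384  0.1371] [-0.0965  0.5358  0.8323]
```

View pics/crop.png

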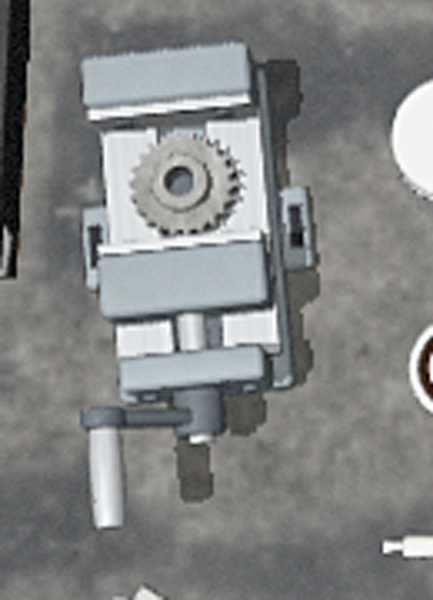

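The crop confirms it: the grey toothed pinion (180,182) lies flat between the fixed jaw (165,75) and the sliding jaw (185,280). The crank handle runs from (100,425) to (107,522), left of the screw hub at (198,410).

Run:
```python
from h import *
np.set_printoptions(precision=4,suppress=True)
a=vision.get_image("top")
c=lambda u,v:(130+u/3.333,105+v/3.333)
def yaw(p,q,z):
    A,B=atz(a,c(*p),z),atz(a,c(*q),z);d=A-B;return A,B,np.linalg.norm(d),np.degrees(np.arctan2(-d[0],d[1]))
print("fixed far",yaw((82,60),(246,43),.072));print("fixed near",yaw((84,108),(250,90),.072))
print("slide far",yaw((101,260),(266,240),.072));print("slide near",yaw((103,316),(270,300),.072))
print("pin top",atz(a,c(180,181),.057))
B,T=(103,428),(107,518)
for al in (1.22,1.0,.85,.72):
    z=.05+.06*np.cos(al);b,t=atz(a,c(*B),z),atz(a,c(*T),z);m=(b+t)/2
    print("al",al,"handle",b,t,np.linalg.norm(b-t),"mid",m,"axis y",m[1]-.06*np.sin(al))
print("hub end",atz(a,c(205,436),.05),"hub ctr",atz(a,c(200,410),.062))
```

```text
fixed far (array([0.6966, 0.1292, 0.072 ]), array([0.7074, 0.0381, 0.072 ]), np.float64(0.09170711888869446), np.float64(6.790717902917344))
fixed near (array([0.669 , 0.1268, 0.072 ]), array([0.6804, 0.035 , 0.072 ]), np.float64(0.09247223989763079), np.float64(7.051515784478301))
slide far (array([0.5834, 0.1136, 0.072 ]), array([0.5956, 0.0236, 0.072 ]), np.float64(0.0908120366107044), np.float64(7.725546739495193))
slide near (array([0.5524, 0.1111, 0.072 ]), array([0.5623, 0.0204, 0.072 ]), np.float64(0.09124971087677086), np.float64(6.233606693273621))
pin top [0.6319 0.075  0.057 ]
al 1.22 handle [0.4914 0.1088 0.0706] [0.4431 0.1045 0.0706] 0.04851117094336897 mid [0.4673 0.1066 0.0706] axis y 0.05028146258342626
al 1.0 handle [0.4905 0.1059 0.0824] [0.4428 0.1016 0.0824] 0.04781682219197986 mid [0.4666 0.1038 0.0824] axis y 0.05326563874247016
al 0.85 handle [0.4899 0.1041 0.0896] [0.4427 0.0999 0.0896] 0.04739425687292743 mid [0.4663 0.102  0.0896] axis y 0.05692830896554094
al 0.72 handle [0.4894 0.1027 0.0951] [0.4425 0.0986 0.0951] 0.04707005260443892 mid [0.466  0.1007 0.0951] axis y 0.06110035048177219
hub end [0.4894 0.0572 0.05  ] hub ctr [0.5026 0.0583 0.062 ]
```

Yaw is about 7° and the axis is near (0.472, 0.054, 0.05). I'll turn the tool to the vise yaw and move to hover over the handle.

```bash
python3 -m handwheel '0 0 0 0.91 0.5; 0 -0.3 0 0.91 0.5; 0.2 -0.5 0 0.91 0.5; 0.4 -0.62 0 0 0.5; 0.4 -0.62 0 0 0.5'
python3 -m handwheel '0.4 -0.62 0 0 0.5; 0.4 -0.62 0 0 0.5; 0.4 -0.62 0 0 0.5; 0.4 -0.62 0 0 0.5; 0.4 -0.62 0 0 0.5'
python3 -m handwheel '0.4 -0.62 0 0 0.5; 0.4 -0.62 0 0 0.5; 0.4 -0.62 0 0 0.5; 0.4 -0.62 0 0 0.5; 0.4 -0.62 0 0 0.5'
```

```text
clock: 1.5
ee_pos: [0.2087, -0.3863, 0.2386]
orientation: [[0.993, 0.121, 0.0], [0.121, -0.993, 0.0], [0.0, -0.0, -1.0]]
force: [0.6, 0.2, 0.5]
finger_gap: 0.0504
finger_force: 0.0
clock: 2.0
ee_pos: [0.2893, -0.2201, 0.2389]
orientation: [[0.993, 0.122, 0.0], [0.122, -0.993, -0.0], [0.0, 0.0, -1.0]]
force: [-0.6, -0.2, 0.7]
finger_gap: 0.0439
finger_force: 0.0
clock: 2.5
ee_pos: [0.3697, -0.0539, 0.239]
orientation: [[0.993, 0.122, 0.001], [0.122, -0.993, -0.0], [0.001, 0.0, -1.0]]
force: [0.5, -0.9, 0.1]
finger_gap: 0.044
finger_force: 0.0
```

```bash
python3 -m handwheel '0.5 -0.62 0 0 0.5; 0.5 -0.62 0 0 0.5; 0.5 -0.62 0 0 0.5; 0.5 -0.62 0 0 0.5; 0 0 0 0 0.5'
python3 - <<'E'
from h import *
np.set_printoptions(precision=4,suppress=True)
w=vision.get_image("wrist");print(r.observe()["ee_pos"],w["K"],w["rvec"],w["tvec"])
print(vision.landmark_of("wrist","crank_axis"),vision.search_frame("wrist","crank"))
np.savez("w.npz",K=w["K"],r=w["rvec"],t=w["tvec"])
cv2.imwrite("pics/w1.png",cv2.resize(w["frame"][:,:,::-1],(800,600)))
s=vision.get_image("scene");cv2.imwrite("pics/s1.png",cv2.resize(s["frame"][200:340,100:280,::-1],None,fx=4,fy=4,interpolation=cv2.INTER_CUBIC))
print(vision.landmark_of("scene","crank_axis"))
E
```

```text
clock: 3.0
ee_pos: [0.4545, 0.0829, 0.2384]
orientation: [[0.992, 0.126, 0.0], [0.126, -0.992, 0.001], [0.0, -0.001, -1.0]]
force: [-0.7, -0.6, -0.6]
finger_gap: 0.0439
finger_force: 0.0
[0.4537 0.0813 0.2384] [[325.1923   0.     284.1115]
 [  0.     325.1923 209.6377]
 [  0.       0.       1.    ]] [-2.1767  1.9177  0.2902] [0.0242 0.4003 0.5261]
[] [{'at': [273.1, 154.9], 'confidence': 0.89}, {'at': [315.7, 71.3], 'confidence': 0.73}]
[{'at': [257.4, 272.7], 'confidence': 0.7}]
```

View pics/w1.png

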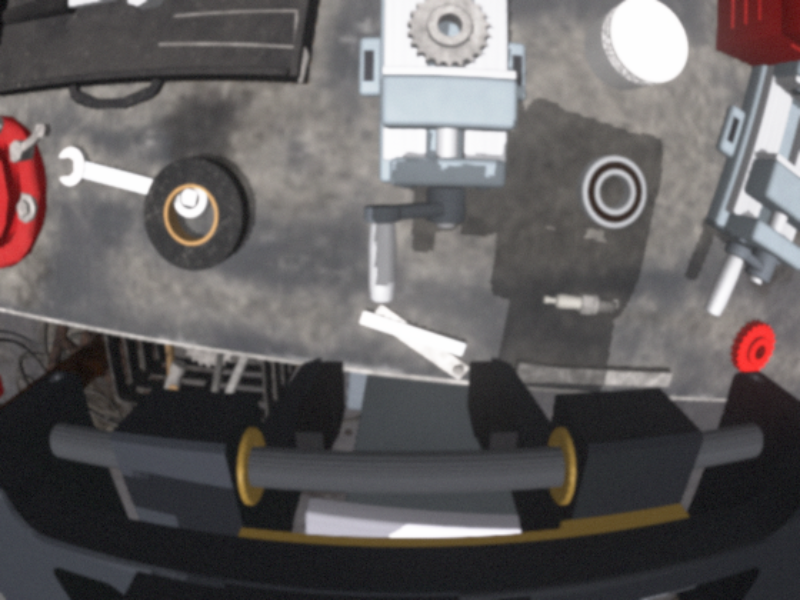

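View pics/s1.png

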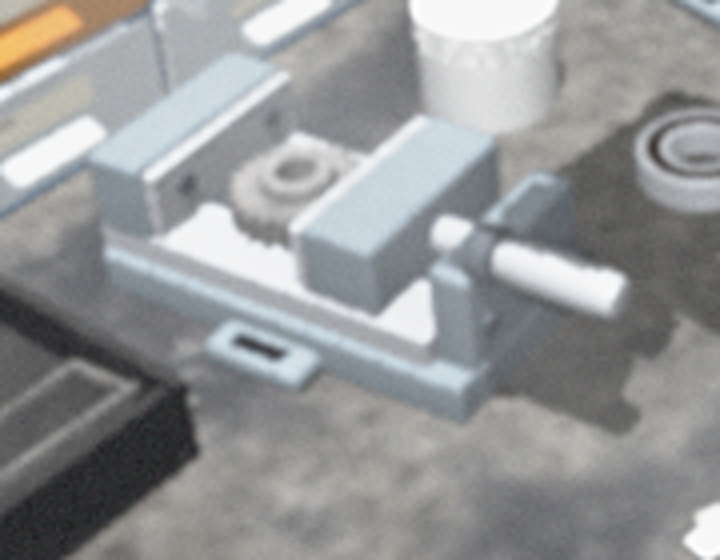

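The wrist view shows the handle at (381,225)–(382,296), and the pinion's vise ahead at (445,110). The scene crop shows the handle from (500,260) to (617,293) and the pinion flat in the jaws. Next I'll triangulate.

Run:
```python
from h import *
from scipy.optimize import least_squares
np.set_printoptions(precision=4,suppress=True)
a=vision.get_image("top");b=vision.get_image("scene");w=np.load("w.npz");K=w["K"]
Rw,_=cv2.Rodrigues(w["r"])
def pw(P):
    q=(Rw@P.T).T+w["t"];n=np.linalg.norm(q[:,:2],axis=1);th=np.arctan2(n,q[:,2])
    return q[:,:2]/n[:,None]*th[:,None]*K[0,0]+K[:2,2]
c=lambda u,v:(130+u/3.333,105+v/3.333)
T=np.array([c(103,428),c(107,520)]);S=np.array([[225,265],[254.2,273.2]]);W=np.array([[266.7,157.5],[267.4,207.5]])
def f(p):
    P=p.reshape(2,3);return np.r_[(proj(a,P)-T).ravel(),(proj(b,P)-S).ravel(),(pw(P)-W).ravel()]
s=least_squares(f,[.49,.105,.08,.44,.1,.08]);P=s.x.reshape(2,3);print("ends",P,"len",np.linalg.norm(P[0]-P[1]),"mid",P.mean(0));print(s.fun.reshape(3,2,2))
# model fit: axis pos (x,y,z=.05), yaw, angle
def m(q):
    X=np.array([np.cos(q[2]),np.sin(q[2]),0]);Y=np.array([-X[1],X[0],0]);o=np.array([q[0],q[1],.05])+.06*(np.sin(q[3])*Y+[0,0,np.cos(q[3])])
    return np.array([o+.022*X,o-.026*X])
N=lambda q:np.r_[f(m(q).ravel()),(q[0]-.472)/.004,(q[1]-.055)/.003,np.degrees(q[2]-.122)/1.]
s=least_squares(N,[.472,.054,.122,1.]);print("axis",s.x,"crank",1.22-s.x[3]);print(s.fun);print("mid",m(s.x).mean(0), r.observe()["ee_pos"])
```

```text
ends [[0.4885 0.103  0.0912]
 [0.4412 0.0968 0.093 ]] len 0.04774226824156737 mid [0.4649 0.0999 0.0921]
[[[ 0.38    0.6838]
  [ 1.3003  0.1949]]

 [[ 0.9286 -0.3936]
  [-0.609  -0.1275]]

 [[-0.6052 -0.775 ]
  [-0.5332  0.2185]]]
axis [0.4722 0.0573 0.125  0.7999] crank 0.42011668517887124
[ 0.4128  0.5993  1.4467  0.3365  0.9343 -0.7866 -0.4685  0.5651 -0.4159
 -0.7745 -0.5117  0.0695  0.0437  0.7784  0.1705]
mid [0.4648 0.0998 0.0918] [0.4531 0.0791 0.2389]
```

```bash
python3 -m handwheel '0.12 -0.2 0.3 0 0.5; 0.12 -0.2 0.6 0 0.5; 0 0 0.6 0 0.5; 0 0 0.4 0 0.5; 0 0 0 0 0.5'
python3 -c "
from bench import r
print(r.observe()['ee_pos'])"
```

```text
clock: 3.85
ee_pos: [0.4615, 0.1007, 0.1419]
orientation: [[0.993, 0.121, -0.005], [0.121, -0.993, 0.0], [-0.005, -0.001, -1.0]]
force: [0.7, -0.7, 0.3]
finger_gap: 0.044
finger_force: 0.0
[0.46150823 0.10070839 0.14185132]
```

```bash
python3 -m handwheel '0 0 0.4 0 0.5; 0 0 0.5 0 0.5; 0 0 0.38 0 0.5; 0 0 0 0 0.5; 0 0 0 0 0.5' 15
python3 -m handwheel '0 0 0 0 0.1; 0 0 0 0 0.1; 0 0 0 0 0.1; 0 0 0 0 0.1' 15
```

```text
clock: 4.35
ee_pos: [0.4635, 0.101, 0.0811]
orientation: [[0.993, 0.122, 0.002], [0.122, -0.993, -0.0], [0.002, 0.0, -1.0]]
force: [0.3, -1.1, 1.0]
finger_gap: 0.0442
finger_force: 0.0
clock: 4.75
ee_pos: [0.4631, 0.1008, 0.0801]
orientation: [[0.992, 0.122, 0.001], [0.122, -0.992, -0.001], [0.001, 0.001, -1.0]]
force: [1.5, -2.7, 0.9]
finger_gap: 0.0171
finger_force: 15.0
```

```bash
python3 -m handwheel '0 0.088 -0.082 0 0.1; 0 0.096 -0.072 0 0.1; 0 0.102 -0.062 0 0.1; 0 0.108 -0.052 0 0.1; 0 0.112 -0.042 0 0.1' 15
```

```text
clock: 5.25
ee_pos: [0.4659, 0.0769, 0.096]
orientation: [[0.993, 0.122, 0.0], [0.122, -0.993, 0.002], [0.001, -0.002, -1.0]]
force: [-1.5, 8.1, 5.0]
finger_gap: 0.0174
finger_force: 15.0
```

```bash
python3 -m handwheel '0 0.116 -0.03 0 0.1; 0 0.118 -0.018 0 0.1; 0 0.12 -0.006 0 0.1; 0 0.12 0.006 0 0.1; 0 0.118 0.018 0 0.1' 25
```

```text
clock: 5.75
ee_pos: [0.4696, 0.0468, 0.0984]
orientation: [[0.992, 0.122, 0.001], [0.122, -0.992, 0.001], [0.001, -0.0, -1.0]]
force: [-7.0, 2.1, 18.9]
finger_gap: 0.0171
finger_force: 25.0
```

```bash
python3 -m handwheel '0 0.116 0.03 0 0.1; 0 0.112 0.042 0 0.1; 0 0.108 0.052 0 0.1; 0 0.102 0.062 0 0.1; 0 0 0 0 0.1' 25
```

```text
clock: 6.25
ee_pos: [0.4724, 0.0232, 0.0888]
orientation: [[0.993, 0.122, 0.0], [0.122, -0.993, -0.003], [0.0, 0.003, -1.0]]
force: [-6.4, -11.3, 12.6]
finger_gap: 0.0173
finger_force: 25.0
```

```bash
python3 -m handwheel '0 0.11 0.058 0 0.1; 0 0.088 0.082 0 0.1; 0 0 0 0 0.1' 45
python3 - <<'E'
from h import *
s=vision.get_image("scene");cv2.imwrite("pics/s2.png",cv2.resize(s["frame"][200:340,100:280,::-1],None,fx=4,fy=4,interpolation=cv2.INTER_CUBIC))
o=r.observe();print(o["ee_pos"],o["force"])
E
```

```text
clock: 6.55
ee_pos: [0.4735, 0.0138, 0.0811]
orientation: [[0.993, 0.122, -0.0], [0.122, -0.993, -0.002], [-0.0, 0.002, -1.0]]
force: [-3.9, -8.2, 3.9]
finger_gap: 0.0171
finger_force: 45.0
[0.47345995 0.01384786 0.08109487] [-3.27857043 -8.57694444  4.13275053]
```

View pics/s2.png

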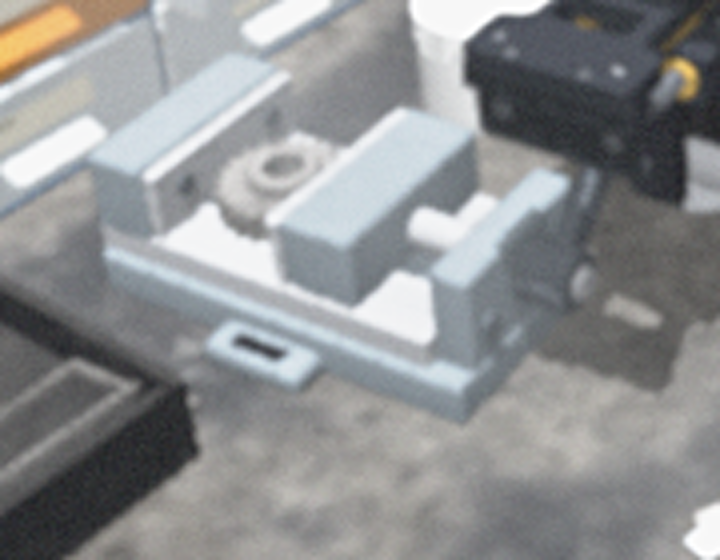

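The jaw (crop 370,200) has pushed the flat pinion (275,180) to near the fixed jaw. I'll go on in small steps.

```bash
python3 -m handwheel '0 0.042 0.043 0 0.1; 0 0.038 0.047 0 0.1; 0 0 0 0 0.1' 60
```

```text
clock: 6.9
ee_pos: [0.4739, 0.0102, 0.0768]
orientation: [[0.992, 0.122, -0.0], [0.122, -0.992, -0.001], [-0.0, 0.001, -1.0]]
force: [-4.8, -6.9, 6.8]
finger_gap: 0.0163
finger_force: 60.0
```

```bash
python3 -m handwheel '0 0.036 0.048 0 0.1; 0 0.034 0.05 0 0.1; 0 0 0 0 0.1' 60
```

```text
clock: 7.2
ee_pos: [0.4743, 0.0068, 0.0721]
orientation: [[0.992, 0.122, -0.0], [0.122, -0.992, -0.001], [-0.0, 0.001, -1.0]]
force: [-6.0, -5.4, 10.7]
finger_gap: 0.0163
finger_force: 60.0
```

```bash
python3 -m handwheel '0 0.032 0.051 0 0.1; 0 0 0 0 0.1' 60
python3 - <<'E'
from h import *
from scipy.optimize import least_squares
o=r.observe();P=np.array([[.4631,.1008,.0801],[.4659,.0769,.096],[.4696,.0468,.0984],[.4724,.0232,.0888],[.4735,.0138,.0811],[.4739,.0102,.0768],[.4743,.0068,.0721],o["ee_pos"]])
l=P[:,:2]@[-.122,.9925];q=np.c_[l,P[:,2]]
s=least_squares(lambda c:np.hypot(*(q-c).T)-.06,[0,.04]);print(s.x,s.fun);d=q-s.x;print(1.22-np.arctan2(d[:,0],d[:,1]),o["force"])
E
```

```text
clock: 7.4
ee_pos: [0.4745, 0.0054, 0.0698]
orientation: [[0.992, 0.122, -0.0], [0.122, -0.992, -0.001], [-0.0, 0.001, -1.0]]
force: [-6.1, -4.5, 13.2]
finger_gap: 0.0164
finger_force: 60.0
[-0.00071105  0.03944028] [ 9.89267785e-05  5.67997114e-05 -1.76188692e-04 -1.22594635e-04
  1.29644458e-04  2.48827962e-05  6.06031797e-05  3.17079032e-05]
[0.39226638 0.87706077 1.39016995 1.82174991 2.0253879  2.11898616
 2.21586238 2.26114887] [-6.11885543 -4.5187952  13.24528187]
```

```bash
python3 -m handwheel '0 0.03 0.053 0 0.1; 0 0 0 0 0.1' 60
python3 -m handwheel '0 0.03 0.054 0 0.1; 0 0 0 0 0.1' 60
python3 - <<'E'
from h import *
s=vision.get_image("scene");cv2.imwrite("pics/s3.png",cv2.resize(s["frame"][200:290,110:245,::-1],None,fx=5.5,fy=5.5,interpolation=cv2.INTER_CUBIC))
E
```

```text
clock: 7.6
ee_pos: [0.4747, 0.004, 0.0673]
orientation: [[0.992, 0.122, -0.0], [0.122, -0.992, -0.001], [-0.0, 0.001, -1.0]]
force: [-7.5, -3.3, 16.6]
finger_gap: 0.0165
finger_force: 60.0
clock: 7.8
ee_pos: [0.4748, 0.0028, 0.0648]
orientation: [[0.992, 0.122, -0.0], [0.122, -0.992, -0.0], [-0.0, 0.0, -1.0]]
force: [-8.3, -1.0, 18.7]
finger_gap: 0.0165
finger_force: 60.0
```

View pics/s3.png

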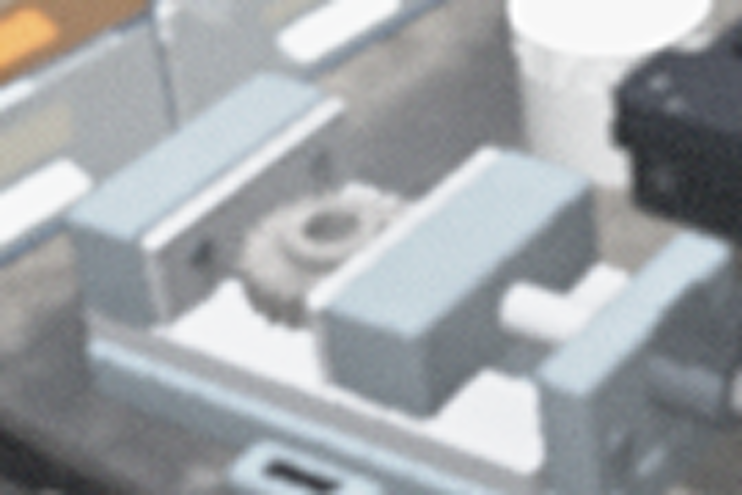

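The pinion (325,240) is flat, with the jaw up against it. To see how far the crank really turned, I'll measure the jaw travel between the pictures.

Run:
```python
from h import *
im=[cv2.resize(cv2.imread(f"pics/{n}.png",0),(180,140),interpolation=cv2.INTER_AREA).astype(np.float32) for n in("s1","s2")]
n=vision.get_image("scene");g=cv2.cvtColor(n["frame"],cv2.COLOR_RGB2GRAY)[200:340,100:280].astype(np.float32);im.append(g)
u=[cv2.resize(i,None,fx=8,fy=8,interpolation=cv2.INTER_CUBIC) for i in im]
def tr(A,B,x0,y0,x1,y1):
    t=A[y0*8:y1*8,x0*8:x1*8];m=cv2.matchTemplate(B[(y0-12)*8:(y1+12)*8,(x0-12)*8:(x1+12)*8],t,cv2.TM_CCOEFF_NORMED);_,v,_,l=cv2.minMaxLoc(m);return (l[0]/8-12,l[1]/8-12,round(v,3))
# jaw box in s2 (left/front edges), pinion box, static fixed jaw
for nm,bx in(("jaw",(68,45,95,76)),("jawtop",(70,27,115,65)),("hub",(62,36,78,49)),("fixed",(25,15,62,48))):
    print(nm,"s2->s1",tr(u[1],u[0],*bx),"s2->now",tr(u[1],u[2],*bx))
a=np.array([.59,.0686,.072]);X=np.array([.9925,.122,0]);p=proj(n,[a,a+.0114*X,a+.001*X]);print("px per 11.4mm",p[1]-p[0],"per mm",p[2]-p[0])
o=r.observe();print(o["ee_pos"],o["force"],o["moment"])
```

```text
jaw s2->s1 (5.5, 2.0, 0.988) s2->now (-1.125, -0.375, 0.996)
jawtop s2->s1 (5.375, 1.625, 0.913) s2->now (-0.875, -0.375, 0.993)
hub s2->s1 (3.25, 1.25, 0.821) s2->now (-0.625, -0.25, 0.981)
fixed s2->s1 (0.125, 0.0, 0.955) s2->now (0.0, 0.0, 0.996)
px per 11.4mm [-5.52555626 -1.84541542] per mm [-0.48722355 -0.16272205]
[0.4748478  0.00279174 0.06479698] [-9.1165811  -1.10061003 19.99214267] [-0.17121507  1.28311843 -0.0111723 ]
```

```bash
python3 -m handwheel '0 0.027 0.055 0 0.1; 0 0 0 0 0.1' 60
python3 -m handwheel '0 0.025 0.055 0 0.1; 0 0 0 0 0.1; 0 0 0 0 0.1' 60
```

```text
clock: 8.1
ee_pos: [0.475, 0.0017, 0.0623]
orientation: [[0.992, 0.122, 0.0], [0.122, -0.992, -0.0], [0.0, 0.0, -1.0]]
force: [-8.5, -0.3, 21.6]
finger_gap: 0.0162
finger_force: 60.0
clock: 8.4
ee_pos: [0.4751, 0.0007, 0.0597]
orientation: [[0.992, 0.122, 0.0], [0.122, -0.992, 0.0], [0.0, -0.0, -1.0]]
force: [-10.1, 1.8, 26.0]
finger_gap: 0.0165
finger_force: 60.0
```

```bash
cat > j.py <<'E'
from h import *
A=cv2.resize(cv2.imread("pics/s2.png",0),(180,140),interpolation=cv2.INTER_AREA).astype(np.float32)
g=np.mean([cv2.cvtColor(vision.get_image("scene")["frame"],cv2.COLOR_RGB2GRAY)[200:340,100:280].astype(np.float32) for _ in range(4)],0).astype(np.float32)
np.save("g%.1f.npy"%r.observe()["clock"],g)
for nm,(x0,y0,x1,y1) in(("jaw",(68,45,95,76)),("jawtop",(70,27,115,65)),("hub",(60,34,80,51)),("fixed",(25,15,62,48))):
    M=np.eye(2,3,dtype=np.float32);M[:,2]=(0,0)
    m=np.zeros(A.shape,np.uint8);m[y0:y1,x0:x1]=255
    cc,M=cv2.findTransformECC(A,g,M,cv2.MOTION_TRANSLATION,(3,200,1e-6),m,3);print(nm,M[:,2],"mm",-(M[0,2]*.487+M[1,2]*.163)/(.487**2+.163**2)*1*-1*-1)
E
python3 j.py
python3 - <<'E'
from h import *
w=vision.get_image("wrist");cv2.imwrite("pics/w2.png",cv2.resize(w["frame"][:,:,::-1],(800,600)))
E
```

```text
jaw [-0.95331067 -0.47824532] mm 2.0558896
jawtop [-1.2896551  -0.43036515] mm 2.647368
hub [-0.80644786 -0.64709425] mm 1.8890582
fixed [-0.08439001  0.00684517] mm 0.15159807
```

View pics/w2.png

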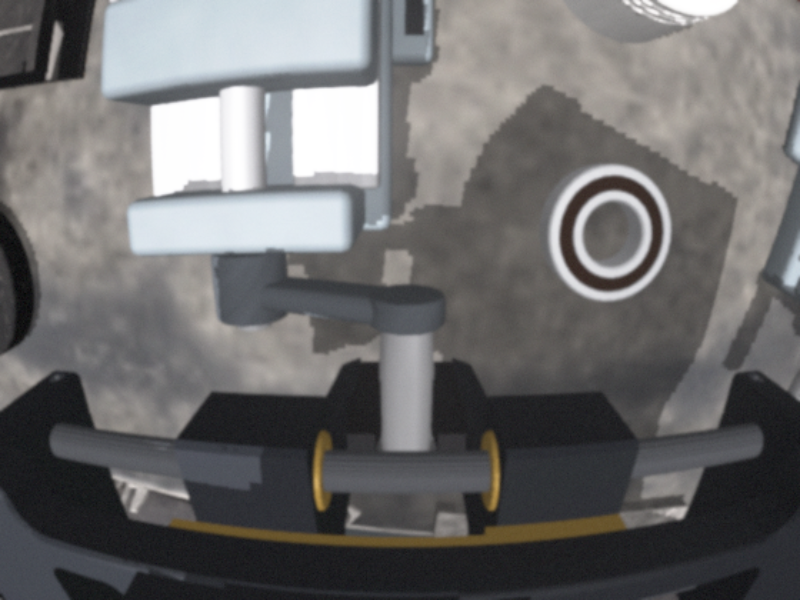

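The wrist view shows the handle (408,390) held between the pads and the crank arm swung to the right. Next I'll take one more step and check whether the jaw still moves.

```bash
python3 -m handwheel '0 0.022 0.056 0 0.1; 0 0.02 0.057 0 0.1; 0 0 0 0 0.1; 0 0 0 0 0.1' 60; python3 j.py
python3 - <<'E'
from h import *
import glob
f=sorted(glob.glob("g*.npy"),key=lambda s:float(s[1:-4]));print(f);a,b=np.load(f[-2]),np.load(f[-1])
for nm,(x0,y0,x1,y1) in(("jaw",(66,43,95,76)),("jawtop",(68,25,115,65)),("hub",(58,34,80,51)),("fixed",(25,15,62,48))):
    m=np.zeros(a.shape,np.uint8);m[y0:y1,x0:x1]=255
    _,M=cv2.findTransformECC(a,b,np.eye(2,3,dtype=np.float32),cv2.MOTION_TRANSLATION,(3,200,1e-6),m,3);print(nm,M[:,2])
E
```

```text
clock: 9.05
ee_pos: [0.4755, -0.0006, 0.0556]
orientation: [[0.992, 0.123, 0.001], [0.123, -0.992, 0.001], [0.001, -0.001, -1.0]]
force: [-18.0, 10.2, 47.2]
finger_gap: 0.0163
finger_force: 60.0
jaw [-1.7500248 -0.6048827] mm 3.6053128
jawtop [-1.6332705 -0.4472442] mm 3.292296
hub [-0.8552937  -0.27918655] mm 1.7518727
fixed [-0.10326318  0.00643296] mm 0.1867027
['g8.6.npy', 'g9.2.npy']
jaw [-0.42648768 -0.27166963]
jawtop [-0.19058633 -0.05980916]
hub [-0.06415094 -0.04559093]
fixed [-0.02489652  0.00833721]
```

The force jumped to about 48 N tangential while the pinion stayed put, so the jaw is firmly closed. Now I'll let go and lift.

```bash
python3 -m handwheel '0 0 0 0 0.45; 0 0 0 0 0.45; 0 0 0 0 0.45; 0 0 0 0 0.45'
python3 -m handwheel '0 0 -0.4 0 0.45; 0 0 -0.6 0 0.45; 0 0 -0.8 0 0.45; 0 0 -0.8 0 0.45; 0 0 -0.6 0 0.45'
python3 -m handwheel '-0.5 0.6 0 0 0.45; -0.6 0.8 0 0 0.45; -0.6 0.8 0 0 0.45; -0.5 0.8 0 0 0.45; 0 0 0 0 0.45'
python3 j.py
python3 - <<'E'
from h import *
a=vision.get_image("top");x0,y0=130,105
cv2.imwrite("pics/t2.png",np.hstack([cv2.resize(a["frame"][y0:y0+180,x0:x0+130,::-1],None,fx=3,fy=3,interpolation=cv2.INTER_CUBIC),cv2.resize(vision.get_image("scene")["frame"][200:340,110:250,::-1],(400,540),interpolation=cv2.INTER_CUBIC)[:540]]))
E
```

```text
clock: 9.65
ee_pos: [0.4755, -0.0017, 0.0519]
orientation: [[0.993, 0.122, -0.0], [0.122, -0.993, -0.0], [-0.0, 0.0, -1.0]]
force: [-0.3, -0.3, 0.2]
finger_gap: 0.0395
finger_force: 0.0
clock: 10.15
ee_pos: [0.4757, -0.0017, 0.2143]
orientation: [[0.993, 0.122, 0.002], [0.122, -0.993, -0.001], [0.002, 0.001, -1.0]]
force: [0.3, -1.0, 0.4]
finger_gap: 0.0394
finger_force: 0.0
clock: 10.65
ee_pos: [0.3828, -0.1679, 0.212]
orientation: [[0.993, 0.115, -0.0], [0.115, -0.993, -0.001], [-0.0, 0.001, -1.0]]
force: [-0.1, -0.0, -1.3]
finger_gap: 0.0396
finger_force: 0.0
jaw [-0.3995449  -0.58115643] mm 1.096948
jawtop [-0.66859907 -0.17514433] mm 1.3428338
hub [-0.35266992 -0.5349791 ] mm 0.9818526
fixed [-0.03282069  0.0510521 ] mm 0.029052261
```

View pics/t2.png

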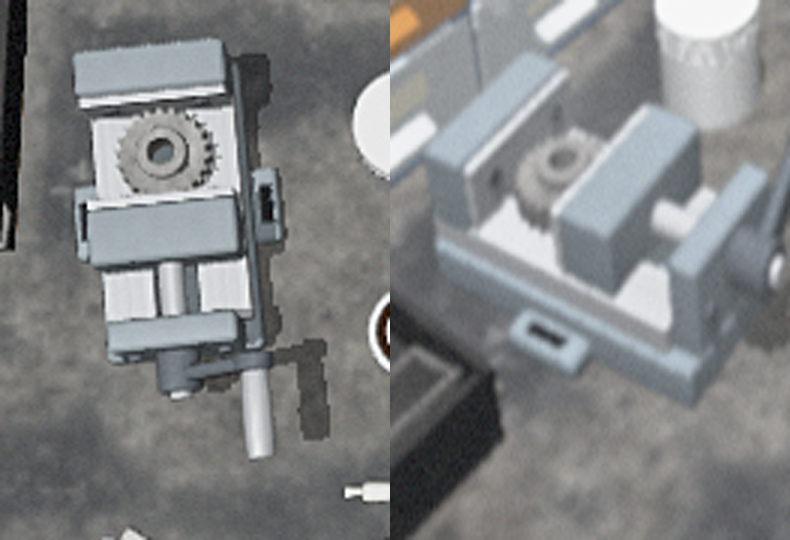

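The picture shows the pinion flat between both jaws: top crop (160,150), with the jaw edge at row 200 and the fixed face at row 105. The handle is free at (257,415). I'll check whether the crank sprang back.

Run:
```python
from h import *
import glob
from scipy.optimize import least_squares
np.set_printoptions(precision=4,suppress=True)
f=sorted(glob.glob("g*.npy"),key=lambda s:float(s[1:-4]));G=[np.load(x) for x in f]
for i in(0,1):
  for nm,(x0,y0,x1,y1) in(("jaw",(66,43,95,76)),("jawtop",(68,25,115,65)),("hub",(58,34,80,51))):
    m=np.zeros(G[0].shape,np.uint8);m[y0:y1,x0:x1]=255
    _,M=cv2.findTransformECC(G[i],G[2],np.eye(2,3,dtype=np.float32),cv2.MOTION_TRANSLATION,(3,200,1e-6),m,3);print(f[i],"->now",nm,M[:,2])
a=vision.get_image("top")
T1=np.array([(130+103/3.333,105+428/3.333),(130+107/3.333,105+520/3.333)]);T2=np.array([(130+251/3,105+372/3),(130+260/3,105+455/3)])
def m(x,y,yaw,al):
    X=np.array([np.cos(yaw),np.sin(yaw),0]);Y=np.array([-X[1],X[0],0]);o=np.array([x,y,.05])+.06*(np.sin(al)*Y+[0,0,np.cos(al)]);return np.array([o+.022*X,o-.026*X])
for z in (.80,.85,.9):
  for yy in(.0555,.0573):
    s=least_squares(lambda q:np.r_[(proj(a,m(.472,yy,.122,q[0]))-T2).ravel()],[-1.]);print("y",yy,"crank",1.22-s.x[0],s.fun)
  break
s=least_squares(lambda q:(proj(a,np.r_[m(q[0],q[1],q[2],q[3]),m(q[0],q[1],q[2],q[4])])-np.r_[T1,T2]).ravel(),[.472,.056,.122,.8,-1.]);print(s.x,1.22-s.x[3:],s.fun)
# handle tip in TCP frame: release lateral
print(vision.landmark_of("top","clamp_jaw"),vision.landmark_of("top","pinion"))
for d in vision.landmark_of("top","clamp_jaw")[:2]: print(atz(a,d["at"],.036))
for d in vision.landmark_of("top","pinion")[:2]: print(atz(a,d["at"],.036))
```

```text
g8.6.npy ->now jaw [0.6454 0.1597]
g8.6.npy ->now jawtop [0.6708 0.2071]
g8.6.npy ->now hub [0.5947 0.0798]
g9.2.npy ->now jaw [0.9932 0.2908]
g9.2.npy ->now jawtop [0.831  0.2245]
g9.2.npy ->now hub [0.6353 0.0512]
y 0.0555 crank 2.122322598857277 [ 0.2049 -0.3144 -0.2488 -0.8625]
y 0.0573 crank 2.1652359249015922 [ 0.2099 -0.3116 -0.2503 -0.9291]
[ 0.4719  0.0594  0.1039  0.7802 -0.9986] [0.4398 2.2186] [-0.2137  0.1445  0.2384 -0.0373  0.4664  0.2728 -0.4895 -0.3746]
[{'at': [188.1, 176.1], 'confidence': 0.7}] [{'at': [183.1, 158.0], 'confidence': 0.7}, {'at': [385.5, 278.0], 'confidence': 0.56}]
[0.6044 0.0702 0.036 ]
[0.6397 0.0811 0.036 ]
[ 0.4167 -0.3021  0.036 ]
```

```bash
python3 -m handwheel '0.55 -0.8 0 0 0.5; 0.55 -0.8 0 0 0.5; 0.55 -0.8 0 0 0.5; 0.55 -0.79 0 0 0.5; 0 0 0 0 0.5'
python3 -m handwheel '0 0 0.5 0 0.5; 0 0 0.8 0 0.5; 0 0 0.8 0 0.5; 0 0 0.5 0 0.5; 0 0 0.2 0 0.5'
python3 -m handwheel '0 0 0 0 0.5; 0 0 0 0 0.5; 0 0 0 0 0.2' 5
python3 -m handwheel '0 0 0 0 0.1; 0 0 0 0 0.1; 0 0 0 0 0.1' 5
```

```text
clock: 11.7
ee_pos: [0.4755, 0.0123, 0.2118]
orientation: [[0.992, 0.128, 0.0], [0.128, -0.992, 0.001], [0.0, -0.001, -1.0]]
force: [0.3, -0.4, -0.8]
finger_gap: 0.0442
finger_force: 0.0
clock: 12.2
ee_pos: [0.473, 0.0077, 0.0699]
orientation: [[0.993, 0.122, -0.004], [0.122, -0.993, 0.001], [-0.004, -0.001, -1.0]]
force: [0.3, 0.1, -0.3]
finger_gap: 0.0439
finger_force: 0.0
clock: 12.5
ee_pos: [0.4751, 0.0077, 0.0733]
orientation: [[0.993, 0.122, 0.002], [0.122, -0.993, -0.001], [0.002, 0.001, -1.0]]
force: [-0.5, -0.4, 0.3]
finger_gap: 0.0381
finger_force: 0.0
clock: 12.8
ee_pos: [0.4746, 0.0077, 0.0724]
orientation: [[0.992, 0.122, 0.001], [0.122, -0.992, -0.001], [0.001, 0.001, -1.0]]
force: [-0.1, -0.8, 2.7]
finger_gap: 0.0177
finger_force: 5.0
```

```bash
python3 -m handwheel '0 0 0 0 0.1; 0 0 0 0 0.1' 60
python3 -m handwheel '0 0.034 0.05 0 0.1; 0 0 0 0 0.1' 60
python3 -m handwheel '0 0.034 0.05 0 0.1; 0 0 0 0 0.1; 0 0 0 0 0.1' 60
```

```text
clock: 13.0
ee_pos: [0.4746, 0.0077, 0.0724]
orientation: [[0.993, 0.122, 0.001], [0.122, -0.993, -0.001], [0.001, 0.001, -1.0]]
force: [-2.1, -2.7, 6.3]
finger_gap: 0.0164
finger_force: 60.0
clock: 13.2
ee_pos: [0.4748, 0.0062, 0.0702]
orientation: [[0.993, 0.122, 0.001], [0.122, -0.993, 0.0], [0.001, 0.0, -1.0]]
force: [-3.3, -0.3, 8.6]
finger_gap: 0.0166
finger_force: 60.0
clock: 13.5
ee_pos: [0.4749, 0.0048, 0.0678]
orientation: [[0.993, 0.122, 0.001], [0.122, -0.993, 0.0], [0.001, -0.0, -1.0]]
force: [-2.6, 1.7, 12.7]
finger_gap: 0.0165
finger_force: 60.0
```

The crank rests at about 2.19 and stiffens at once, so it is holding preload. I'll press once more and ease off gently so a sudden release doesn't let it spring back.

```bash
python3 -m handwheel '0 0.03 0.052 0 0.1; 0 0 0 0 0.1; 0 -0.012 -0.02 0 0.1; 0 0 0 0 0.1' 60
python3 -m handwheel '0 -0.012 -0.02 0 0.1; 0 0 0 0 0.1' 60
python3 -m handwheel '0 -0.012 -0.02 0 0.1; 0 0 0 0 0.1' 60
```

```text
clock: 13.9
ee_pos: [0.475, 0.0039, 0.0661]
orientation: [[0.993, 0.122, 0.001], [0.122, -0.993, 0.0], [0.001, -0.0, -1.0]]
force: [-4.2, 1.3, 10.5]
finger_gap: 0.0163
finger_force: 60.0
clock: 14.1
ee_pos: [0.475, 0.0044, 0.067]
orientation: [[0.993, 0.122, 0.001], [0.122, -0.993, 0.0], [0.001, 0.0, -1.0]]
force: [-2.1, 0.1, 9.1]
finger_gap: 0.0164
finger_force: 60.0
clock: 14.3
ee_pos: [0.4749, 0.0049, 0.0679]
orientation: [[0.993, 0.122, 0.001], [0.122, -0.993, -0.0], [0.001, 0.0, -1.0]]
force: [-2.0, -0.1, 7.9]
finger_gap: 0.0164
finger_force: 60.0
```

```bash
python3 -m handwheel '0 -0.014 -0.02 0 0.1; 0 -0.014 -0.02 0 0.1; 0 0 0 0 0.1' 60
python3 -m handwheel '0 0 0 0 0.1; 0 0 0 0 0.1' 20
```

```text
clock: 14.6
ee_pos: [0.4748, 0.0061, 0.0699]
orientation: [[0.993, 0.122, 0.001], [0.122, -0.993, -0.001], [0.001, 0.001, -1.0]]
force: [-2.2, -2.3, 5.6]
finger_gap: 0.0165
finger_force: 60.0
clock: 14.8
ee_pos: [0.4747, 0.0061, 0.0698]
orientation: [[0.993, 0.122, 0.001], [0.122, -0.993, -0.0], [0.001, 0.0, -1.0]]
force: [-2.3, -2.8, 7.3]
finger_gap: 0.0172
finger_force: 20.0
```

```bash
python3 -m handwheel '0 0 0 0 0.1; 0 0 0 0 0.1' 4
python3 -m handwheel '0 0 0 0 0.45; 0 0 0 0 0.45; 0 0 0 0 0.45; 0 0 -0.3 0 0.45; 0 0 -0.6 0 0.45'
python3 -m handwheel '0 0 -0.8 0 0.45; 0 0 -0.8 0 0.45; -0.5 0.6 0 0 0.45; -0.6 0.8 0 0 0.45; -0.6 0.8 0 0 0.45'
python3 -m handwheel '0 0.4 0 0 0.45; 0 0 0 0 0.45; 0 0 0 0 0.45'
python3 - <<'E'
from h import *
from scipy.optimize import least_squares
a=vision.get_image("top")["frame"];s=vision.get_image("scene")["frame"]
cv2.imwrite("pics/end.png",np.hstack([cv2.resize(a[105:285,130:260,::-1],None,fx=3,fy=3,interpolation=cv2.INTER_CUBIC),cv2.resize(s[200:340,110:250,::-1],(400,540),interpolation=cv2.INTER_CUBIC)]))
print(r.observe()["ee_pos"],r.observe()["force"])
g=np.mean([cv2.cvtColor(vision.get_image("scene")["frame"],cv2.COLOR_RGB2GRAY)[200:340,100:280].astype(np.float32) for _ in range(4)],0).astype(np.float32)
import glob;f=sorted(glob.glob("g*.npy"),key=lambda s:float(s[1:-4]))[-1];G=np.load(f)
for nm,(x0,y0,x1,y1) in(("jaw",(66,43,95,76)),("hub",(58,34,80,51)),("fixed",(25,15,62,48))):
    m=np.zeros(G.shape,np.uint8);m[y0:y1,x0:x1]=255
    print(f,nm,cv2.findTransformECC(G,g,np.eye(2,3,dtype=np.float32),cv2.MOTION_TRANSLATION,(3,200,1e-6),m,3)[1][:,2])
E
```

```text
clock: 15.0
ee_pos: [0.4748, 0.0061, 0.0697]
orientation: [[0.993, 0.122, 0.001], [0.122, -0.993, -0.0], [0.001, 0.0, -1.0]]
force: [-0.2, -1.5, 5.3]
finger_gap: 0.0182
finger_force: 4.0
clock: 15.5
ee_pos: [0.4733, 0.0065, 0.1133]
orientation: [[0.993, 0.122, -0.005], [0.122, -0.993, 0.001], [-0.004, -0.002, -1.0]]
force: [0.2, -0.2, 0.7]
finger_gap: 0.0397
finger_force: 0.0
clock: 16.0
ee_pos: [0.4025, -0.1141, 0.1944]
orientation: [[0.992, 0.124, 0.0], [0.124, -0.992, -0.0], [0.0, 0.0, -1.0]]
force: [0.8, -0.5, 0.9]
finger_gap: 0.0393
finger_force: 0.0
clock: 16.3
ee_pos: [0.406, -0.1328, 0.1942]
orientation: [[0.993, 0.121, -0.0], [0.121, -0.993, 0.001], [-0.0, -0.001, -1.0]]
force: [0.7, 1.0, -0.7]
finger_gap: 0.0396
finger_force: 0.0
[ 0.40612801 -0.13212746  0.19421669] [ 1.11401405 -0.40410568  0.34462442]
g10.8.npy jaw [-0.00725354 -0.0072781 ]
g10.8.npy hub [ 0.02275028 -0.01241447]
g10.8.npy fixed [0.00153662 0.00042782]
```

View pics/end.png

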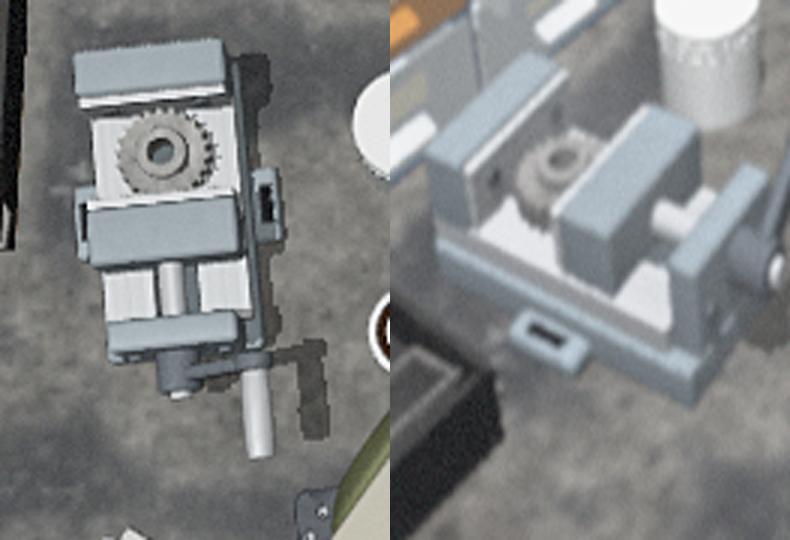

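The jaw and pinion rest in the same place as after the first press (within about 0.05 mm), with the pinion at (160,150) flat and clamped and the crank free. I'm handing the job in.

```bash
python3 -c "
from bench import ticket
print(ticket.finish_job())"
```

```text
the job is handed in; nothing more can be done
None
```

The pinion's vise is clamped: I turned its crank clockwise to about 2.2 rad (estimated), the pinion lies flat between the jaws, and I let go of the crank and handed in at about 16.7 s; the handle sprang back some 0.2–0.3 rad from the hardest push, and I got no verdict on whether it passed.

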